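Hang the cordless ultrasound probe in its fork holder after a regrasp on the angled rest

TASK

Put the cordless ultrasound probe away: first park it on the angled rest, tail down near the foot ledge and wide head up, and let go of it; then take a fresh hold and hang it upright, head up, in the fork holder, with both shoulders sitting flat on the two prongs behind the front lips. Set it down gently both times and leave the other things on the trolley where they are.

Things in the scene. Friction and masses are not known exactly. Their poses are not given: they have to be found in the camera images.
- probe_mid (a point): White cordless ultrasound probe, about 250 g, 170 mm long, 30 mm thick, lying flat. Point: middle of its length, half-way up. x along it from tail to head, y across, z through the thickness (up at the start). Handle 30 mm wide, x -85 (tail end) to +25; head 54 mm wide, x +25 to +85. Balances near x = +12. (The thermometer nearby is of even width with a round nose.)
- probe_neck (a point): Probe's centre line in the plane of its shoulders, 25 mm from probe_mid towards the head: here the head stands out 12 mm beyond the handle on the +y and -y sides as flat shoulders. Axes as probe_mid. Held by the sides of its head it can swing some degrees between the fingers.
- probe_tail (a point): Centre of the tail end's lower edge on the probe (85 mm from probe_mid along -x, on the underside, z = -15). Same axes as probe_mid.
- rest: Angled rest, grey plastic, fixed, base 130 by 90 by 12 mm. Origin under its middle on the trolley; x points level in the uphill direction, y across, z up. Flat 45 degree slope, 70 mm wide, no side walls, ends 96 mm above the trolley; a probe's head parked on it stands out beyond the top in free air. A parked probe may stick where it is let go or slide down to the ledge.
- rest_foot (a point): Middle of the line where the slope meets the foot ledge: 35 mm downhill of the rest's origin, 22 mm above the trolley. From here the slope is 105 mm long; the ledge stands 21 mm high, square to the slope. Axes level, as rest.
- holder_seat (a point): Fork holder's seat: middle of the pocket, between the two level prongs, level with their top, 150 mm above the trolley. x runs along the prongs from their open end (on the robot's side) to the back column, y across, z up. The gap between the prongs is 38 mm; the hung probe's wide direction lies along y, either way round.
- thermometer: Bystander: slim forehead thermometer lying flat, white, 155 mm long (from x = -80 to +75), 34 mm wide, 30 mm thick. Origin on its underside.
- wipes: Bystander: white flat box, 100 by 140 by 50 mm. Origin under its centre.
- gel_bottle: Bystander: clear bottle, 56 mm across, 150 mm high. Origin under its centre.
- swab_jar: Bystander: open steel cup, 72 mm across, 80 mm high. Origin under its centre.
- sanitiser: Bystander: white bottle, 68 mm across, 160 mm high. Origin under its centre.
- dish: Bystander: open steel dish, 90 by 100 by 30 mm. Origin under its centre.
- jar: Bystander: glass jar with lid, 64 mm across, 85 mm high. Origin under its centre.
- probe: The same probe: its origin is on its underside at the middle of its length (15 mm below probe_mid along its own z), axes as probe_mid.
- holder: Fork holder, metal, fixed; origin on the trolley 150 mm below holder_seat, same axes. Prongs 18 mm wide, 10 mm thick. Lips on their open ends, x -30 to -22 mm, stand 8 mm above the prong tops. Column 74 mm wide, face at x = +22 mm, top 28 mm above the prong tops. Below the prongs it is free down to a 12 mm base plate reaching from x = -60 to +90 mm.
There are look-alikes about, which are no part of the job. What is shaped like the probe but green, purple or turquoise is not meant.

How it is judged:
By the outcome, as a careful person would: the job done as asked, in the order asked, and still so for the second after the job is handed in, with the robot touching nothing.
It also fails if it takes over 67 s, if anything falls off the work surface, if the arm or the gripper's body presses on something with over 40 N, if the wrist force passes 120 N, or if a joint passes its speed limit or range.

ROBOT

A 6-joint arm with a two-finger parallel gripper is mounted at the origin on the work surface. World frame = base frame: x ahead of the robot, y to its left, z up, the work surface at z = 0. Lengths are in m, angles in rad, forces in N, time in s.
With the tool pointing down it reaches from about 0.325 to 0.9 m from the base axis. Payload 6.1 kg.
Tool frame: the origin (TCP) lies where the fingers leave the gripper's body, on its centre line; the fingertips stand 70 mm ahead of it and the grasp point (between the pads) lies arm.grasp_offset ahead of it (arm.grasp_offset is the distance from the TCP to the grasp point, in m); z points along the fingers, y is the line along which they close (so a half turn about z gives the same grasp; the last joint's range is limited). The gripper opens to 87 mm and grips with 3 to 60 N. Pads are 19 mm wide; open, the fingers measure 117 mm over their backs; the gripper's body (75 mm by 190 mm) begins 51 mm behind the grasp point.
Start: joints at [-1.296, 0.22, 1.526, -0, 1.395, -0.126], TCP at [0.244, -0.575, 0.292] pointing down, gripper open.
Joint ranges: [-2.98, 2.98], [-0.91, 2.08], [0.09, 2.57], [-1.24, 4.39], [0.2, 2.65], [-2.68, 2.68]. Speed limits (rad/s): [2.57, 2.57, 3.01, 3.14, 3.14, 3.14].

INTERFACE

Orientations are given as a 3x3 rotation matrix whose columns are the frame's x, y, z axes.
In Python, from workcell import arm, viewer gives the robot as it stands.
- The arm moves only by the tool arm_command, never from a script. Its argument "deltas" is a list of rows, each an object of numbers: "dx", "dy", "dz": the shift along the tool's x, y, z in mm; "ax", "ay", "az": the turn, a rotation vector about the tool's x, y, z in degrees. In form: [{"dx": .., "dy": .., "dz": .., "ax": .., "ay": .., "az": ..}, ...]. A call has 1 to 20 rows; each row is the pose to reach, as a shift and turn from the pose commanded when the call began, along the tool's axes at that moment; what a row does not reach only later rows make up. A row lasts 1/8 s, in which the tool goes at most 62.5 mm and 10.7 degrees, less where a joint would pass 70% of its speed; a pose out of reach is approached as far as the arm can. A call with a gripper value outside its range is refused whole. "claw" is the finger opening in mm, from 0 to 87, set as the call begins (left out, the last holds). The fingers move at their own pace and stop on an object; the grip force is fixed at half the most. Time passes only in rows, so rows that repeat a pose let the fingers close. It gives the time, the measured TCP pose, the force, the opening and the grip force at its end, in the units of the state.
- arm.read_state(): the state, without advancing time (a new reading comes with each control period).
- viewer.snapshot(name): name is "scene" or "top" or "wrist"; returns a dict with "pixels" (384x512x3 uint8, red, green, blue), "camera_matrix" (3x3 intrinsics, pixels), "D" ([k1, k2, p1, p2, k3] as OpenCV has them; the pictures are not rectified), "pose" (4x4, takes a point from camera to world coordinates). Camera axes: x right, y down, z forward; pixel columns grow to the right and rows downward; lengths in m; the calibration is good to about 2 mm. A picture is of the moment at which its call begins. There is no depth.
- arm.close_job(): hands the job in; it is judged then, once.
The state is a dict: "time": time; "q": joint angles; "joint_velocities": joint speeds; "joint_torque": joint torques, N m; "tcp_pos": TCP position; "tool_rot": TCP orientation; "contact_force": force on the tool from outside, world axes, zero at the start; "torque": the same for the moment, N m; "gripper_width": finger opening in m; "gripper_force": force on a finger pad.
Only numpy, scipy, OpenCV 4.12 (cv2) and the standard library are available. Lean on these libraries where they do the work, as an engineer would, in place of code of your own. Each camera call takes 0.05 s, during which the arm holds its last target. There are 200 camera calls.

## Working session

There is one attempt and no reset: what is moved stays moved. The work goes in short steps, Python scripts to look and compute and a tool call to move; the robot and the scene stay as the last step left them, time stands still between calls to the robot, and variables do not carry over. Pictures are saved under pics/ and viewed, at most 10 in all, crops included, and the job is handed in when it is done.

Besides the shell and the picture viewer there is one more tool, called after "Emit:" as name(argument=value, ...), one argument or row to a line, values as JSON. arm_command: Moves the arm, as the interface text tells. Its arguments: {"type":"object","properties":{"deltas":{"type":"array","items":{"type":"object","properties":{"dx":{"type":"number"},"dy":{"type":"number"},"dz":{"type":"number"},"ax":{"type":"number"},"ay":{"type":"number"},"az":{"type":"number"}}}},"claw":{"type":"number"}},"required":["deltas"]}

```bash
mkdir -p pics; ls; cat > h.py <<'E'
import numpy as np, cv2
from workcell import arm, viewer
def snap(n,f=None):
    s=viewer.snapshot(n)
    if f: cv2.imwrite('pics/'+f,s['pixels'][:,:,::-1])
    np.savez('pics/'+n+'.npz',**s); return s
def ray(s,px):
    p=cv2.undistortPoints(np.array(px,float).reshape(-1,1,2),s['camera_matrix'],np.array(s['D'],float)).reshape(-1,2)
    d=np.c_[p,np.ones(len(p))]@s['pose'][:3,:3].T
    return s['pose'][:3,3],d
def onz(s,px,z):
    o,d=ray(s,px); return o+d*((z-o[2])/d[:,2])[:,None]
def proj(s,P):
    T=np.linalg.inv(s['pose']); 
    return cv2.projectPoints(np.array(P,float).reshape(-1,3),cv2.Rodrigues(T[:3,:3])[0],T[:3,3],s['camera_matrix'],np.array(s['D'],float))[0].reshape(-1,2)
E
python3 - <<'E'
from h import *
a=snap('top');b=snap('scene')
im=np.vstack([a['pixels'],b['pixels']])
cv2.imwrite('pics/top1.png',a['pixels'][:,:,::-1]);cv2.imwrite('pics/scene1.png',b['pixels'][:,:,::-1])
for s in (a,b): print(np.round(s['pose'],3).tolist())
print(arm.grasp_offset)
E
```

```text
pics
[[-0.027, -0.987, 0.157, 0.314], [-1.0, 0.026, -0.007, -0.134], [0.003, -0.158, -0.987, 1.512], [0.0, 0.0, 0.0, 1.0]]
[[0.249, 0.652, -0.716, 1.398], [0.968, -0.166, 0.186, -0.351], [0.002, -0.74, -0.673, 0.948], [0.0, 0.0, 0.0, 1.0]]
0.051
```

View pics/top1.png

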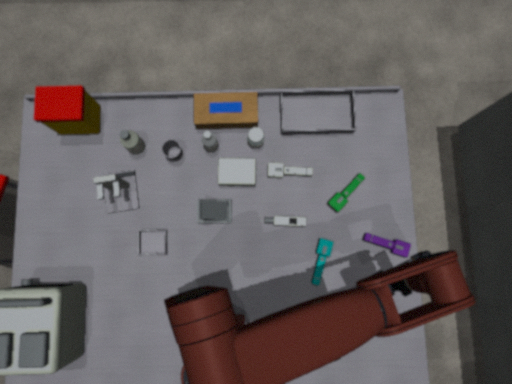

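View pics/scene1.png

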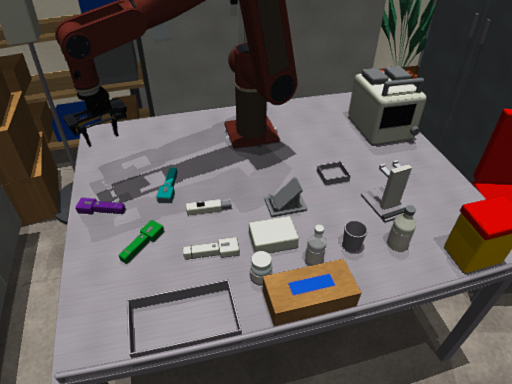

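White things shaped like the probe: A at top (290,170), which has a wide head at its left end (275,170), and B at top (286,221), which is of even width with a dark nose. The green (347,192), purple (387,245) and turquoise (322,260) look-alikes are out. I'll check A and B in a crop, along with the rest and holder.

```bash
python3 - <<'E'
import numpy as np, cv2
a=np.load('pics/top.npz')['pixels'];b=np.load('pics/scene.npz')['pixels']
def c(i,x,y,w,h): return cv2.resize(i[y:y+h,x:x+w],(400,300),interpolation=cv2.INTER_CUBIC)
o=np.vstack([np.hstack([c(a,255,150,80,60+0),c(b,175,185,80,60+20)]),np.hstack([c(a,85,160,160,100),c(b,260,150,160,100)])])
o[:, :]=o
cv2.imwrite('pics/crop1.png',o[:,:,::-1])
E
```

```text
(no output)
```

View pics/crop1.png

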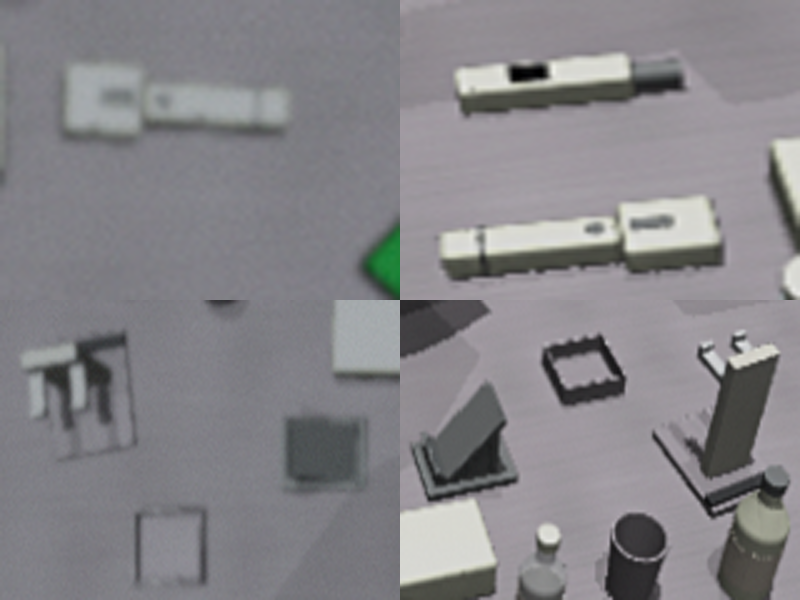

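A is the probe: it has a wide head and shoulders, the head towards +y. B is the thermometer. The rest is at top (215,210) and appears to rise to the left (+y). The holder is at top (117,190), with its prongs open towards the robot. Next I'll measure.

```bash
python3 - <<'E'
from h import *
s=dict(np.load('pics/top.npz')); im=s['pixels']
g=im.astype(int)
# probe: bright mask in crop, top face z=.03
m=np.zeros(im.shape[:2],np.uint8); x0,y0,x1,y1=262,156,320,186
m[y0:y1,x0:x1]=(g[y0:y1,x0:x1].min(2)>165)
print('thr',g[y0:y1,x0:x1].min(2).max(), np.median(g[y0:y1,x0:x1].min(2)))
c=max(cv2.findContours(m,0,1)[0],key=cv2.contourArea)
P=onz(s,c.reshape(-1,2),.03)[:,:2]
ys,xs=np.nonzero(m);A=onz(s,np.c_[xs,ys],.03)[:,:2]
mu=A.mean(0);w,v=np.linalg.eigh(np.cov(A.T));d=v[:,1]*np.sign(v[1,1])
r=(A-mu)@d; n=np.array([-d[1],d[0]]);
print('mean',mu,'dir',d,'yaw',np.degrees(np.arctan2(d[1],d[0])),'ext',r.min(),r.max(),'mid',mu+d*(r.min()+r.max())/2)
for lo in np.arange(-.1,.09,.02):
    k=(r>lo)&(r<lo+.02); 
    if k.any(): q=(A[k]-mu)@n; print(round(lo,2),k.sum(),np.round([q.min(),q.max(),q.mean()],4))
# rough rest base & holder
print('rest base corners z=.012',onz(s,[[85+287/2.5,160+(415-300)/3],[85+368/2.5,160+(490-300)/3]],.012))
print('col top z=.178',onz(s,[[85+22/2.5,160+57/3],[85+76/2.5,160+48/3]],.178))
print('prong lip ends z .158',onz(s,[[85+38/2.5,160+117/3],[85+78/2.5,160+110/3]],.158))
w=snap('wrist');st=arm.read_state()
R=np.array(st['tool_rot']);print(st['tcp_pos'],np.round(R,3).tolist())
T=w['pose'];print('cam in tool',np.round(R.T@(T[:3,3]-st['tcp_pos']),3),np.round(R.T@T[:3,:3],3).tolist(),w['camera_matrix'].tolist())
E
```

```text
thr 169 127.0
mean [ 0.62520245 -0.27301334] dir [0.07486062 0.99719401] yaw 85.70678615706844 ext -0.08957129609020632 0.05729357454725915 mid [ 0.62399429 -0.28910692]
-0.1 1 [0.001 0.001 0.001]
-0.08 1 [-0.0016 -0.0016 -0.0016]
-0.06 5 [-0.0052  0.0033  0.0005]
-0.04 1 [0.0001 0.0001 0.0001]
-0.02 1 [0.0044 0.0044 0.0044]
0.02 1 [-0.0164 -0.0164 -0.0164]
0.04 8 [-0.0153  0.0156  0.0012]
rest base corners z=.012 [[ 0.52745153  0.05399615  0.012     ]
 [ 0.43037814 -0.06582919  0.012     ]]
col top z=.178 [[0.57884329 0.38868268 0.178     ]
 [0.58722248 0.31652661 0.178     ]]
prong lip ends z .158 [[0.5133055  0.37250035 0.158     ]
 [0.51985798 0.31867724 0.158     ]]
[ 0.24374144 -0.57512812  0.2913939 ] [[0.921, 0.39, -0.0], [0.39, -0.921, 0.001], [0.0, -0.001, -1.0]]
cam in tool [ 0.079  0.    -0.093] [[0.0, -0.958, -0.286], [1.0, 0.0, -0.0], [0.0, -0.286, 0.958]] [[295.29354731059044, 0.0, 254.22256927017804], [0.0, 295.29354731059044, 193.11253505816123], [0.0, 0.0, 1.0]]
```

```bash
cat >> h.py <<'E'
from scipy.spatial.transform import Rotation as Ro
def delta(p,R):
    "tool-frame deltas (mm, deg) from the present pose to TCP p, rotation R"
    st=arm.read_state();R0=np.array(st['tool_rot'])
    return np.round(R0.T@(np.array(p)-st['tcp_pos'])*1e3,1),np.round(np.degrees(Ro.from_matrix(R0.T@R).as_rotvec()),1)
def rot(y,z):
    z=np.array(z,float);z/=np.linalg.norm(z);y=np.array(y,float);y-=z*(y@z);y/=np.linalg.norm(y)
    return np.c_[np.cross(y,z),y,z]
E
python3 - <<'E'
from h import *
s=dict(np.load('pics/top.npz')); g=s['pixels'].astype(int).min(2)
m=np.zeros(g.shape,np.uint8); m[156:186,262:320]=g[156:186,262:320]>143
c=max(cv2.findContours(m,0,1)[0],key=cv2.contourArea)
m[:]=0;cv2.drawContours(m,[c],-1,1,-1);ys,xs=np.nonzero(m);A=onz(s,np.c_[xs,ys],.03)[:,:2]
mu=A.mean(0);w,v=np.linalg.eigh(np.cov(A.T));d=v[:,1]*np.sign(v[1,1]);n=np.array([-d[1],d[0]])
r=(A-mu)@d;mid=mu+d*(r.min()+r.max())/2
print(mid,'yaw',np.degrees(np.arctan2(d[1],d[0])),'len',np.ptp(r),'wid',np.ptp((A-mu)@n))
R=rot([n[0],n[1],0],[0,0,-1]);R2=rot([-n[0],-n[1],0],[0,0,-1])
print(delta([*(mid+d*.005),.25],R),delta([*(mid+d*.005),.25],R2))
E
```

```text
[ 0.62255272 -0.31735345] yaw 85.3624769849832 len 0.10556609240323818 wid 0.023397805122516935
(array([451.7, -93.9,  41.6]), array([-1.000e-01,  1.000e-01,  1.176e+02])) (array([451.7, -93.9,  41.6]), array([ -0.1,  -0.1, -62.4]))
```

Emit:
arm_command(
  claw=87,
  deltas=[
    {"dx":60,"dy":-15,"dz":5,"az":-8},
    {"dx":120,"dy":-31,"dz":10,"az":-16},
    {"dx":180,"dy":-47,"dz":16,"az":-24},
    {"dx":240,"dy":-63,"dz":22,"az":-32},
    {"dx":300,"dy":-79,"dz":28,"az":-40},
    {"dx":360,"dy":-95,"dz":34,"az":-48},
    {"dx":420,"dy":-110,"dz":40,"az":-56},
    {"dx":464,"dy":-121,"dz":42,"az":-62.4},
    {"dx":464,"dy":-121,"dz":42,"az":-62.4},
    {"dx":464,"dy":-121,"dz":42,"az":-62.4},
  ],
)

```text
validation failed for argument at $.de...
```

```bash
python3 - <<'E'
from h import *
s=snap('wrist','w1.png');st=arm.read_state();print(st['time'],st['tcp_pos'],np.round(st['tool_rot'],3).tolist())
E
```

```text
0.2 [ 0.24375658 -0.57517946  0.29151918] [[0.921, 0.39, -0.0], [0.39, -0.921, 0.001], [0.0, -0.001, -1.0]]
```

View pics/w1.png

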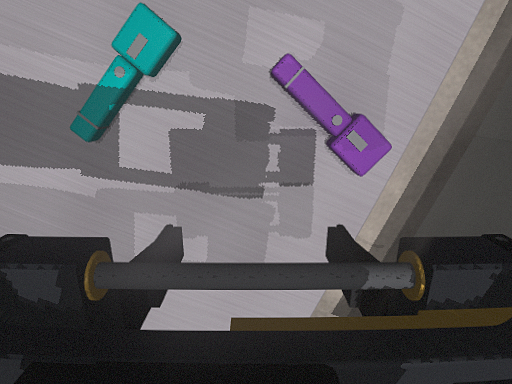

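The call was refused, so the picture is still the start view: turquoise (125,70) and purple (330,115), with the fingers at the bottom. I'll send it again with all the keys filled in.

Emit:
arm_command(
  claw=87,
  deltas=[
    {"dx":60,"dy":-15,"dz":5,"ax":0,"ay":0,"az":-8},
    {"dx":120,"dy":-31,"dz":10,"ax":0,"ay":0,"az":-16},
    {"dx":180,"dy":-47,"dz":16,"ax":0,"ay":0,"az":-24},
    {"dx":240,"dy":-63,"dz":22,"ax":0,"ay":0,"az":-32},
    {"dx":300,"dy":-79,"dz":28,"ax":0,"ay":0,"az":-40},
    {"dx":360,"dy":-95,"dz":34,"ax":0,"ay":0,"az":-48},
    {"dx":420,"dy":-110,"dz":40,"ax":0,"ay":0,"az":-56},
    {"dx":464,"dy":-121,"dz":42,"ax":0,"ay":0,"az":-62},
    {"dx":464,"dy":-121,"dz":42,"ax":0,"ay":0,"az":-62},
    {"dx":464,"dy":-121,"dz":42,"ax":0,"ay":0,"az":-62},
  ],
)

```text
time: 1.45
tcp_pos: [0.6234, -0.2832, 0.2498]
tool_rot: [[0.088, 0.996, -0.001], [0.996, -0.088, -0.0], [-0.0, -0.001, -1.0]]
contact_force: [0.2, -0.2, 0.2]
gripper_width: 0.0873
gripper_force: 0.0
```

```bash
python3 - <<'E'
from h import *
s=snap('wrist','w2.png')
E
```

```text
(no output)
```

View pics/w2.png

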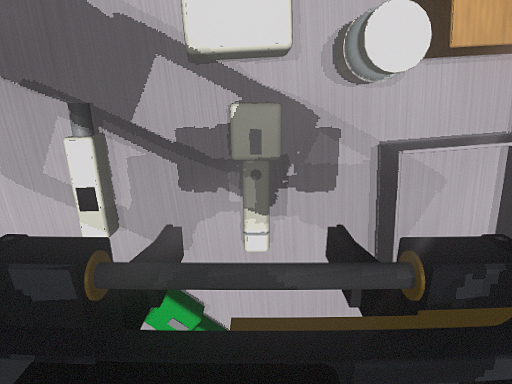

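The probe is fully in view: head at (231–280, 103–158), tail end at about (257,250), with the thermometer at left (90,185).

```bash
python3 - <<'E'
from h import *
s=dict(np.load('pics/wrist.npz'));im=s['pixels'].astype(int)
hsv=cv2.cvtColor(s['pixels'],cv2.COLOR_RGB2HSV)
for r in (115,130,145,175,195,210,222,242):   # edges along rows by r-b (warm white vs bluish table)
    d=cv2.GaussianBlur((im[:,:,0]-im[:,:,2]).astype(np.float32),(3,3),0)[r,215:300]
    k=np.nonzero(d>(d.max()+np.median(d[:8]))/2)[0]+215
    p=onz(s,[[k.min()-.5,r],[k.max()+.5,r]],.03);print(r,k.min(),k.max(),np.round(p[:,:2],4).tolist(),np.round(p[:,:2].mean(0),4),round(np.linalg.norm(p[1]-p[0])*1e3,1))
for c in (250,257,264):
    d=(im[:,:,0]-im[:,:,2])[95:262,c]; k=np.nonzero(d>(d.max()+np.median(d[:6]))/2)[0]+95
    p=onz(s,[[c,k.min()-.5],[c,k.max()+.5]],.03);print(c,k.min(),k.max(),np.round(p[:,:2],4).tolist(),np.linalg.norm(p[1]-p[0]))
E
```

```text
115 230 279 [[0.6048, -0.212], [0.656, -0.2165]] [ 0.6304 -0.2143] 51.4
130 231 280 [[0.6041, -0.2272], [0.656, -0.2318]] [ 0.6301 -0.2295] 52.1
145 231 279 [[0.6024, -0.2427], [0.6539, -0.2473]] [ 0.6282 -0.245 ] 51.7
175 243 269 [[0.6118, -0.2761], [0.641, -0.2787]] [ 0.6264 -0.2774] 29.3
195 243 268 [[0.6096, -0.2987], [0.6383, -0.3013]] [ 0.6239 -0.3   ] 28.8
210 244 261 [[0.609, -0.3164], [0.6291, -0.3182]] [ 0.619  -0.3173] 20.2
222 244 268 [[0.6075, -0.3308], [0.6359, -0.3333]] [ 0.6217 -0.3321] 28.5
242 244 268 [[0.605, -0.3558], [0.634, -0.3583]] [ 0.6195 -0.3571] 29.1
250 104 251 [[0.6268, -0.2025], [0.6114, -0.3687]] 0.16689495091229498
257 104 251 [[0.6339, -0.2032], [0.6197, -0.3694]] 0.16688866362700777
264 109 250 [[0.6406, -0.2087], [0.628, -0.3689]] 0.16065694330879302
```

Emit:
arm_command(
  claw=60,
  deltas=[
    {"dx":2,"dy":2,"dz":50,"ax":0,"ay":0,"az":-0.6},
    {"dx":2,"dy":2,"dz":100,"ax":0,"ay":0,"az":-0.6},
    {"dx":2,"dy":2,"dz":145,"ax":0,"ay":0,"az":-0.6},
    {"dx":2,"dy":2,"dz":170,"ax":0,"ay":0,"az":-0.6},
    {"dx":2,"dy":2,"dz":177,"ax":0,"ay":0,"az":-0.6},
    {"dx":2,"dy":2,"dz":177,"ax":0,"ay":0,"az":-0.6},
  ],
)

```text
time: 2.25
tcp_pos: [0.6257, -0.2823, 0.0739]
tool_rot: [[0.079, 0.997, 0.0], [0.997, -0.079, -0.0], [-0.0, 0.0, -1.0]]
contact_force: [0.1, 0.1, -0.0]
gripper_width: 0.0602
gripper_force: 0.0
```

Emit:
arm_command(
  claw=20,
  deltas=[
    {"dx":0,"dy":0,"dz":0,"ax":0,"ay":0,"az":0},
    {"dx":0,"dy":0,"dz":0,"ax":0,"ay":0,"az":0},
    {"dx":0,"dy":0,"dz":0,"ax":0,"ay":0,"az":0},
    {"dx":0,"dy":0,"dz":0,"ax":0,"ay":0,"az":0},
    {"dx":0,"dy":0,"dz":0,"ax":0,"ay":0,"az":0},
    {"dx":0,"dy":0,"dz":0,"ax":0,"ay":0,"az":0},
  ],
)

```text
time: 3.0
tcp_pos: [0.6261, -0.2812, 0.0737]
tool_rot: [[0.077, 0.997, -0.0], [0.997, -0.077, -0.0], [-0.0, -0.0, -1.0]]
contact_force: [-3.3, 0.5, 5.4]
gripper_width: 0.0298
gripper_force: 30.0
```

Emit:
arm_command(
  claw=20,
  deltas=[
    {"dx":0,"dy":0,"dz":-20,"ax":0,"ay":0,"az":0},
    {"dx":0,"dy":0,"dz":-60,"ax":0,"ay":0,"az":0},
    {"dx":0,"dy":0,"dz":-110,"ax":0,"ay":0,"az":0},
    {"dx":20,"dy":0,"dz":-160,"ax":0,"ay":0,"az":0},
    {"dx":60,"dy":-20,"dz":-200,"ax":0,"ay":0,"az":0},
    {"dx":110,"dy":-40,"dz":-210,"ax":0,"ay":0,"az":0},
    {"dx":160,"dy":-55,"dz":-210,"ax":0,"ay":0,"az":0},
    {"dx":195,"dy":-65,"dz":-210,"ax":0,"ay":0,"az":0},
    {"dx":200,"dy":-65,"dz":-210,"ax":0,"ay":0,"az":0},
    {"dx":200,"dy":-65,"dz":-210,"ax":0,"ay":0,"az":0},
  ],
)

```text
time: 4.25
tcp_pos: [0.5769, -0.0768, 0.2838]
tool_rot: [[0.077, 0.997, 0.001], [0.997, -0.077, -0.001], [-0.001, 0.001, -1.0]]
contact_force: [0.5, 0.9, -2.3]
gripper_width: 0.0296
gripper_force: 30.0
```

```bash
python3 - <<'E'
from h import *
s=snap('wrist','w3.png')
E
```

```text
(no output)
```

View pics/w3.png

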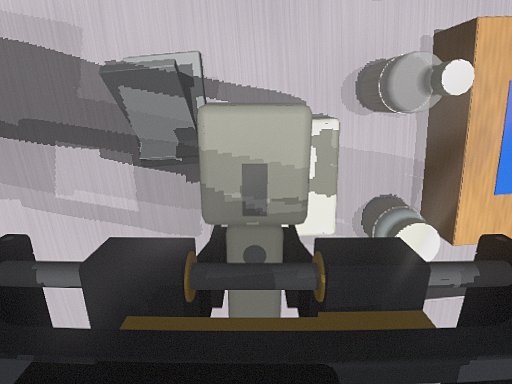

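The rest is at upper left: its top edge runs from about (101,64) to (175,62), and it falls to the foot at about row 155, so uphill is +y. I'll enlarge it for corner pixels.

```bash
python3 - <<'E'
import numpy as np, cv2
a=np.load('pics/wrist.npz')['pixels'];t=np.load('pics/top.npz')['pixels']
c=cv2.resize(a[45:170,90:215],(590,590),interpolation=cv2.INTER_CUBIC)
d=cv2.resize(t[165:225,90:146],(205,220),interpolation=cv2.INTER_CUBIC)
f=lambda i:cv2.cvtColor(cv2.createCLAHE(2,(4,4)).apply(cv2.cvtColor(i,cv2.COLOR_RGB2GRAY)),cv2.COLOR_GRAY2BGR)
o=np.zeros((590,800,3),np.uint8);o[:,:590]=f(c);o[:220,595:]=f(d)
s=np.load('pics/scene.npz')['pixels'];o[230:500,595:]=f(cv2.resize(s[150:230,355:416],(205,270),interpolation=cv2.INTER_CUBIC))
cv2.imwrite('pics/crop2.png',o)
E
```

```text
(no output)
```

View pics/crop2.png

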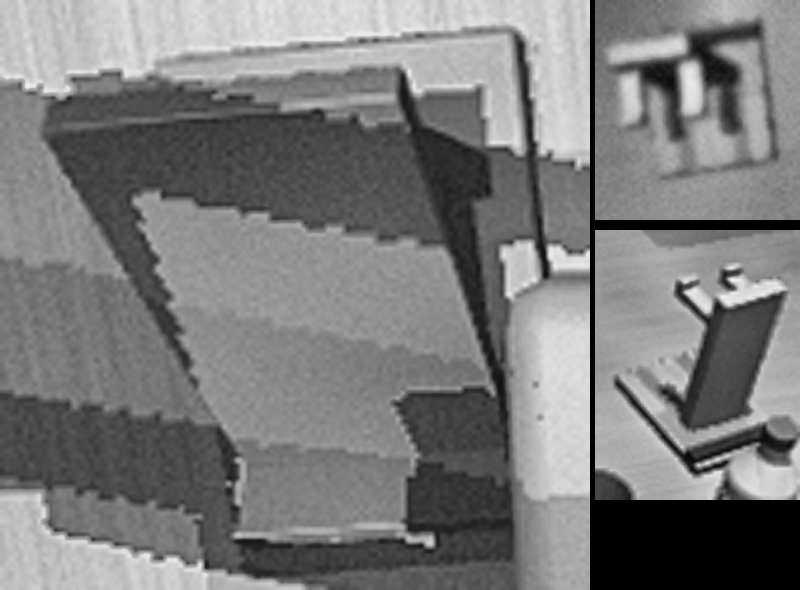

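```bash
python3 - <<'E'
from h import *
s=dict(np.load('pics/wrist.npz'))
f=lambda u,v:[90+(u+.5)/4.72-.5,45+(v+.5)/4.72-.5]
t=onz(s,[f(46,135),f(408,119)],.096);fo=onz(s,[f(240,455)],.022);le=onz(s,[f(236,540)],.037)
b=onz(s,[f(515,28),f(545,275)],.012)
print('top',t.round(4),np.linalg.norm(t[0]-t[1]));print('foot L',fo.round(4),'ledge L',le.round(4),'base',b.round(4))
d=t[1]-t[0];print('y-axis yaw',np.degrees(np.arctan2(d[1],d[0])))
print('top->foot L level',(t[0]-fo[0])[:2])
e=b[1]-b[0];print('base side yaw',np.degrees(np.arctan2(-e[1],-e[0])))
# holder, top view crop2: scale 205/56, 220/60
s=dict(np.load('pics/top.npz'));g=lambda u,v:[90+(u-595+.5)/3.66-.5,165+(v+.5)/3.667-.5]
c=onz(s,[g(608,50),g(690,38),g(690,57),g(610,66)],.178);print('col',c.round(4),np.linalg.norm(c[0]-c[1]))
p=onz(s,[g(620,126),g(642,124),g(683,117),g(705,114)],.158);print('lips front',p.round(4),p.mean(0))
bb=onz(s,[g(760,22),g(777,157),g(664,177)],.012);print('base',bb.round(4),np.linalg.norm(np.diff(bb,axis=0),axis=1))
E
```

```text
top [[0.4467 0.0414 0.096 ]
 [0.5167 0.0378 0.096 ]] 0.07016516903078909
foot L [[ 0.4446 -0.0285  0.022 ]] ledge L [[ 0.4457 -0.0478  0.037 ]] base [[0.5255 0.067  0.012 ]
 [0.526  0.009  0.012 ]]
y-axis yaw -2.966504292105374
top->foot L level [0.00203424 0.06990485]
base side yaw 90.4814354194396
col [[0.5814 0.3908 0.178 ]
 [0.5906 0.316  0.178 ]
 [0.5729 0.3155 0.178 ]
 [0.5664 0.3885 0.178 ]] 0.07541970939660951
lips front [[0.5137 0.3851 0.158 ]
 [0.515  0.3649 0.158 ]
 [0.5205 0.3272 0.158 ]
 [0.5228 0.307  0.158 ]] [0.51797808 0.34603279 0.158     ]
base [[0.6401 0.3    0.012 ]
 [0.499  0.28   0.012 ]
 [0.4816 0.3946 0.012 ]] [0.1424748  0.11589541]
```

Both agree with the given sizes: slope width 70 mm, column 75 mm. Next, the pre-park pose.

```bash
cat >> h.py <<'E'
foot=np.array([.4797,-.033,.022]);a=np.radians(88.5);hh=np.array([np.cos(a),np.sin(a),0]);Z=np.array([0,0,1.])
u=(hh+Z)/2**.5;n=(Z-hh)/2**.5
Rp=np.c_[u,np.cross(-n,u),-n]
E
python3 - <<'E'
from h import *
for c in (.07,.005): 
    p=foot+u*(.090+.005)+n*(.0737+c);print(p.round(4),delta(p,Rp))
print(arm.read_state()['q'])
E
```

```text
[ 0.4788 -0.0674  0.1908] (array([  2.4, -98.7,  92.8]), array([ 1.2, 45. , -2.8]))
[ 0.48   -0.0215  0.1448] (array([  48.4, -101.1,  138.7]), array([ 1.2, 45. , -2.8]))
[-2.68637833e-01  1.24351210e-01  1.65161324e+00 -4.64871861e-04
  1.36476844e+00 -1.90949436e-01]
```

Emit:
arm_command(
  claw=20,
  deltas=[
    {"dx":0,"dy":-30,"dz":0,"ax":0.2,"ay":9,"az":-0.5},
    {"dx":0,"dy":-55,"dz":0,"ax":0.5,"ay":18,"az":-1.1},
    {"dx":0,"dy":-80,"dz":10,"ax":0.7,"ay":27,"az":-1.7},
    {"dx":0,"dy":-95,"dz":30,"ax":1,"ay":36,"az":-2.2},
    {"dx":0,"dy":-99,"dz":50,"ax":1.2,"ay":45,"az":-2.8},
    {"dx":2,"dy":-99,"dz":75,"ax":1.2,"ay":45,"az":-2.8},
    {"dx":2,"dy":-99,"dz":93,"ax":1.2,"ay":45,"az":-2.8},
    {"dx":2,"dy":-99,"dz":93,"ax":1.2,"ay":45,"az":-2.8},
    {"dx":2,"dy":-99,"dz":93,"ax":1.2,"ay":45,"az":-2.8},
  ],
)

```text
time: 5.42
tcp_pos: [0.4788, -0.0675, 0.1912]
tool_rot: [[0.017, 1.0, 0.019], [0.707, -0.025, 0.706], [0.707, 0.001, -0.708]]
contact_force: [-1.0, 0.1, -2.5]
gripper_width: 0.03
gripper_force: 30.0
```

```bash
python3 - <<'E'
from h import *
s=snap('scene');snap('wrist')
print(arm.read_state()['q'])
for c in (.005,0,-.005): 
    p=foot+u*(.090+.004)+n*(.0737+c);print(p.round(4),delta(p,Rp))
P=[foot+n*.065+u*.09,foot]
w=dict(np.load('pics/wrist.npz'))
o=np.hstack([cv2.resize(s['pixels'][130:250,220:340],(400,400),interpolation=2),cv2.resize(w['pixels'],(400,300))[:,:] if 0 else np.vstack([cv2.resize(w['pixels'],(400,300)),np.zeros((100,400,3),np.uint8)])])
cv2.imwrite('pics/p4.png',o[:,:,::-1])
E
```

```text
[-0.64809515  0.22679556  1.88611539  0.61169221  1.55772456 -0.80236506]
[ 0.48   -0.0222  0.1441] (array([-1.4, -0.1, 65.4]), array([0. , 0.1, 0.1]))
[ 0.4801 -0.0187  0.1406] (array([-1.4, -0.1, 70.4]), array([0. , 0.1, 0.1]))
[ 0.4802 -0.0151  0.137 ] (array([-1.4, -0.1, 75.4]), array([0. , 0.1, 0.1]))
```

View pics/p4.png

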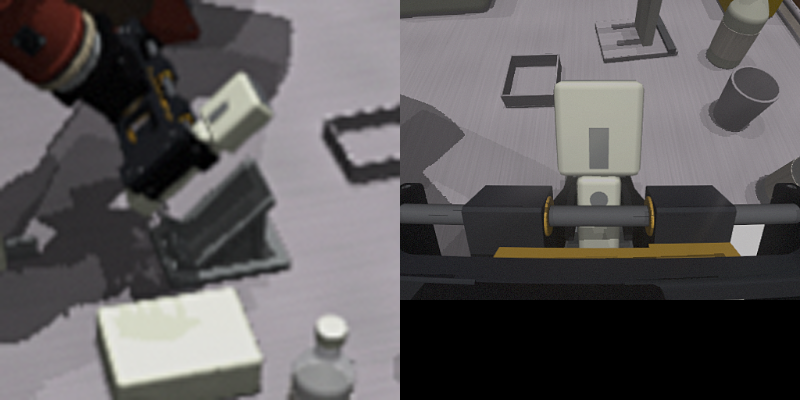

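The probe is parallel to the slope and in line with it. I'll move in and feel for contact.

Emit:
arm_command(
  claw=20,
  deltas=[
    {"dx":1,"dy":0,"dz":30,"ax":0,"ay":0,"az":0},
    {"dx":1,"dy":0,"dz":50,"ax":0,"ay":0,"az":0},
    {"dx":1,"dy":0,"dz":62,"ax":0,"ay":0,"az":0},
    {"dx":1,"dy":0,"dz":65,"ax":0,"ay":0,"az":0},
    {"dx":1,"dy":0,"dz":65,"ax":0,"ay":0,"az":0},
  ],
)

```text
time: 6.15
tcp_pos: [0.4796, -0.0206, 0.1453]
tool_rot: [[0.018, 1.0, 0.018], [0.707, -0.025, 0.707], [0.707, -0.0, -0.707]]
contact_force: [-0.1, -0.1, -3.1]
gripper_width: 0.0297
gripper_force: 30.0
```

Emit:
arm_command(
  claw=20,
  deltas=[
    {"dx":0,"dy":0,"dz":1,"ax":0,"ay":0,"az":0},
    {"dx":0,"dy":0,"dz":2,"ax":0,"ay":0,"az":0},
    {"dx":0,"dy":0,"dz":2,"ax":0,"ay":0,"az":0},
  ],
)

```text
time: 6.52
tcp_pos: [0.4794, -0.0192, 0.1437]
tool_rot: [[0.019, 1.0, 0.018], [0.707, -0.026, 0.707], [0.707, -0.0, -0.707]]
contact_force: [0.0, -0.2, -2.4]
gripper_width: 0.0297
gripper_force: 30.0
```

Emit:
arm_command(
  claw=20,
  deltas=[
    {"dx":0,"dy":0,"dz":1,"ax":0,"ay":0,"az":0},
    {"dx":0,"dy":0,"dz":2,"ax":0,"ay":0,"az":0},
    {"dx":0,"dy":0,"dz":2,"ax":0,"ay":0,"az":0},
  ],
)

```text
time: 6.9
tcp_pos: [0.4793, -0.0176, 0.1421]
tool_rot: [[0.019, 1.0, 0.017], [0.707, -0.026, 0.707], [0.707, -0.001, -0.707]]
contact_force: [0.3, 0.0, -2.0]
gripper_width: 0.0299
gripper_force: 30.0
```

Emit:
arm_command(
  claw=20,
  deltas=[
    {"dx":0,"dy":0,"dz":0.5,"ax":0,"ay":0,"az":0},
    {"dx":0,"dy":0,"dz":1,"ax":0,"ay":0,"az":0},
    {"dx":0,"dy":0,"dz":1,"ax":0,"ay":0,"az":0},
  ],
)

```text
time: 7.28
tcp_pos: [0.4794, -0.017, 0.1416]
tool_rot: [[0.018, 1.0, 0.018], [0.707, -0.026, 0.707], [0.707, -0.001, -0.707]]
contact_force: [-0.0, 0.7, -2.0]
gripper_width: 0.0298
gripper_force: 30.0
```

Emit:
arm_command(
  claw=20,
  deltas=[
    {"dx":0,"dy":0,"dz":0.5,"ax":0,"ay":0,"az":0},
    {"dx":0,"dy":0,"dz":1,"ax":0,"ay":0,"az":0},
    {"dx":0,"dy":0,"dz":1,"ax":0,"ay":0,"az":0},
  ],
)

```text
time: 7.65
tcp_pos: [0.4795, -0.0169, 0.1415]
tool_rot: [[0.018, 1.0, 0.018], [0.707, -0.025, 0.707], [0.707, -0.0, -0.707]]
contact_force: [-4.2, -6.8, 5.5]
gripper_width: 0.03
gripper_force: 30.0
```

Emit:
arm_command(
  claw=20,
  deltas=[
    {"dx":0,"dy":0,"dz":0.5,"ax":0,"ay":0,"az":0},
    {"dx":0,"dy":0,"dz":1,"ax":0,"ay":0,"az":0},
    {"dx":0,"dy":0,"dz":1,"ax":0,"ay":0,"az":0},
  ],
)

```text
time: 8.02
tcp_pos: [0.4795, -0.0168, 0.1415]
tool_rot: [[0.017, 1.0, 0.017], [0.707, -0.024, 0.706], [0.707, -0.0, -0.708]]
contact_force: [-6.5, -10.8, 11.4]
gripper_width: 0.0298
gripper_force: 30.0
```

Contact matches the measured slope. I'll ease off and slide down towards the ledge.

Emit:
arm_command(
  claw=20,
  deltas=[
    {"dx":0,"dy":0,"dz":-1.5,"ax":0,"ay":0,"az":0},
    {"dx":-1,"dy":0,"dz":-1.5,"ax":0,"ay":0,"az":0},
    {"dx":-2,"dy":0,"dz":-1.5,"ax":0,"ay":0,"az":0},
    {"dx":-3,"dy":0,"dz":-1.5,"ax":0,"ay":0,"az":0},
    {"dx":-3,"dy":0,"dz":-1.5,"ax":0,"ay":0,"az":0},
  ],
)

```text
time: 8.65
tcp_pos: [0.4801, -0.0188, 0.1397]
tool_rot: [[0.018, 1.0, 0.019], [0.706, -0.026, 0.707], [0.708, 0.001, -0.707]]
contact_force: [0.6, -2.7, 5.7]
gripper_width: 0.0298
gripper_force: 30.0
```

Emit:
arm_command(
  claw=20,
  deltas=[
    {"dx":-1,"dy":0,"dz":0,"ax":0,"ay":0,"az":0},
    {"dx":-2,"dy":0,"dz":0,"ax":0,"ay":0,"az":0},
    {"dx":-2,"dy":0,"dz":0,"ax":0,"ay":0,"az":0},
  ],
)

```text
time: 9.02
tcp_pos: [0.4801, -0.0203, 0.1383]
tool_rot: [[0.018, 1.0, 0.019], [0.707, -0.026, 0.707], [0.707, 0.001, -0.707]]
contact_force: [-0.2, -2.1, 4.8]
gripper_width: 0.0299
gripper_force: 30.0
```

Emit:
arm_command(
  claw=50,
  deltas=[
    {"dx":0,"dy":0,"dz":0,"ax":0,"ay":0,"az":0},
    {"dx":0,"dy":0,"dz":0,"ax":0,"ay":0,"az":0},
    {"dx":0,"dy":0,"dz":0,"ax":0,"ay":0,"az":0},
    {"dx":0,"dy":0,"dz":0,"ax":0,"ay":0,"az":0},
    {"dx":0,"dy":0,"dz":-10,"ax":0,"ay":0,"az":0},
    {"dx":0,"dy":0,"dz":-40,"ax":0,"ay":0,"az":0},
    {"dx":0,"dy":0,"dz":-90,"ax":0,"ay":0,"az":0},
    {"dx":0,"dy":0,"dz":-130,"ax":0,"ay":0,"az":0},
    {"dx":0,"dy":0,"dz":-130,"ax":0,"ay":0,"az":0},
  ],
)

```text
time: 10.15
tcp_pos: [0.4783, -0.1149, 0.2322]
tool_rot: [[0.017, 1.0, 0.023], [0.709, -0.028, 0.704], [0.705, 0.004, -0.71]]
contact_force: [0.4, -0.1, -0.4]
gripper_width: 0.0503
gripper_force: 0.0
```

```bash
python3 - <<'E'
from h import *
s=snap('wrist');b=snap('scene')
o=np.hstack([cv2.resize(s['pixels'],(480,360)),cv2.resize(b['pixels'][130:250,240:346],(318,360),interpolation=2)])
cv2.imwrite('pics/p5.png',o[:,:,::-1])
E
```

```text
(no output)
```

View pics/p5.png

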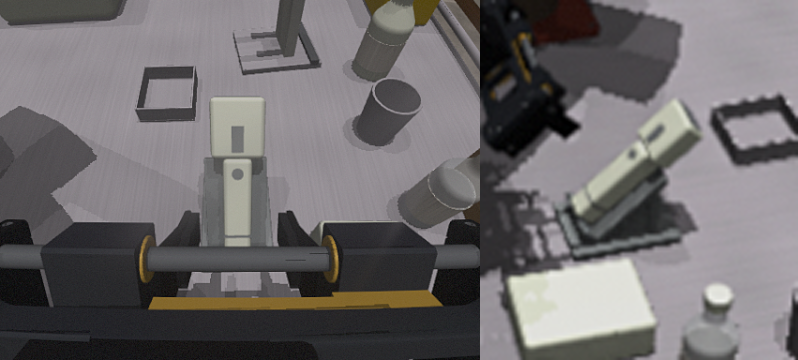

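It's parked, aligned, with its tail at the ledge. I'll measure where the head actually sits and plan the fresh hold, with the tool coming along the probe's axis from the head end.

```bash
python3 - <<'E'
from h import *
s=dict(np.load('pics/wrist.npz'));im=s['pixels'].astype(int)
def onpl(px,off):
    o,d=ray(s,px);return o+d*(((foot+n*off-o)@n)/(d@n))[:,None]
B=(im[:,:,0]-im[:,:,2])
v=np.cross(n,u)
for r in (112,125,140,155,190,210):
    d=B[r,205:305];k=np.nonzero(d>d.max()*.5+2)[0]+205
    p=onpl([[k.min()-.5,r],[k.max()+.5,r]],.03)-foot;print(r,k.min(),k.max(),'v',(p@v).round(4),'u',(p@u).round(4))
d=B[90:200,252];k=np.nonzero(d>d.max()*.5+2)[0]+90;p=onpl([[252,k.min()-.5]],.03)-foot;print('head end u',p@u)
R2=np.c_[-n,np.cross(-u,-n),-u]
Rd=rot([1,-.026,0],-Z)
for q,R in (([.48,-.06,.36],Rd),([.48,.12,.38],R2),(foot+u*.315+n*.015,R2),(foot+u*.195+n*.015,R2)): print(np.round(q,4),delta(q,R))
E
```

```text
112 224 282 v [ 0.0249 -0.0271] u [0.1634 0.1635]
125 226 279 v [ 0.0234 -0.0248] u [0.1521 0.1522]
140 225 280 v [ 0.0247 -0.026 ] u [0.1388 0.1389]
155 227 276 v [ 0.0232 -0.0227] u [0.1252 0.1252]
190 239 267 v [ 0.0126 -0.0149] u [0.0917 0.0918]
210 239 267 v [ 0.0129 -0.0152] u [0.0716 0.0716]
head end u [0.17063078]
[ 0.48 -0.06  0.36] (array([129.3,   1.7, -55.4]), array([ -0., -45.,  -0.]))
[0.48 0.12 0.38] (array([270.7,  -3.1,  57.7]), array([ -0., -90.,  -0.]))
[0.4853 0.1791 0.2553] (array([224.4,   0.7, 187.7]), array([ -0., -90.,  -0.]))
[0.483  0.0942 0.1705] (array([104.4,   0.8, 187.7]), array([ -0., -90.,  -0.]))
```

Emit:
arm_command(
  claw=84,
  deltas=[
    {"dx":30,"dy":0,"dz":-15,"ax":0,"ay":-10,"az":0},
    {"dx":65,"dy":0,"dz":-30,"ax":0,"ay":-20,"az":0},
    {"dx":100,"dy":0,"dz":-45,"ax":0,"ay":-30,"az":0},
    {"dx":130,"dy":0,"dz":-55,"ax":0,"ay":-40,"az":0},
    {"dx":170,"dy":0,"dz":-40,"ax":0,"ay":-50,"az":0},
    {"dx":210,"dy":0,"dz":-10,"ax":0,"ay":-60,"az":0},
    {"dx":245,"dy":0,"dz":20,"ax":0,"ay":-70,"az":0},
    {"dx":268,"dy":0,"dz":55,"ax":0,"ay":-80,"az":0},
    {"dx":268,"dy":0,"dz":100,"ax":0,"ay":-90,"az":0},
    {"dx":250,"dy":1,"dz":145,"ax":0,"ay":-90,"az":0},
    {"dx":224,"dy":1,"dz":188,"ax":0,"ay":-90,"az":0},
    {"dx":224,"dy":1,"dz":188,"ax":0,"ay":-90,"az":0},
    {"dx":224,"dy":1,"dz":188,"ax":0,"ay":-90,"az":0},
  ],
)

```text
time: 11.88
tcp_pos: [0.4855, 0.1791, 0.256]
tool_rot: [[0.017, 1.0, -0.018], [0.706, -0.025, -0.707], [-0.708, -0.001, -0.707]]
contact_force: [0.2, 0.4, 1.1]
gripper_width: 0.0838
gripper_force: 0.0
```

```bash
python3 - <<'E'
from h import *
R2=np.c_[-n,np.cross(-u,-n),-u];st=arm.read_state();print(st['time'],np.round(st['q'],2))
v=np.cross(n,u)
for q in (.05,0): print(delta(foot+u*(.195+q)+n*.015-v*.001,R2))
E
```

```text
11.875 [ 0.52  0.3   1.65 -0.65  1.65  0.65]
(array([ 0.5,  0.7, 70.5]), array([0. , 0. , 0.1]))
(array([  0.6,   0.7, 120.5]), array([0. , 0. , 0.1]))
```

Emit:
arm_command(
  claw=84,
  deltas=[
    {"dx":0.5,"dy":0.7,"dz":40,"ax":0,"ay":0,"az":0},
    {"dx":0.5,"dy":0.7,"dz":75,"ax":0,"ay":0,"az":0},
    {"dx":0.5,"dy":0.7,"dz":105,"ax":0,"ay":0,"az":0},
    {"dx":0.5,"dy":0.7,"dz":120,"ax":0,"ay":0,"az":0},
    {"dx":0.5,"dy":0.7,"dz":120,"ax":0,"ay":0,"az":0},
  ],
)

```text
time: 12.5
tcp_pos: [0.4844, 0.0941, 0.1709]
tool_rot: [[0.02, 1.0, -0.019], [0.707, -0.027, -0.706], [-0.707, 0.001, -0.708]]
contact_force: [0.2, -0.3, 0.4]
gripper_width: 0.084
gripper_force: 0.0
```

Emit:
arm_command(
  claw=40,
  deltas=[
    {"dx":0,"dy":0,"dz":0,"ax":0,"ay":0,"az":0},
    {"dx":0,"dy":0,"dz":0,"ax":0,"ay":0,"az":0},
    {"dx":0,"dy":0,"dz":0,"ax":0,"ay":0,"az":0},
    {"dx":0,"dy":0,"dz":0,"ax":0,"ay":0,"az":0},
    {"dx":0,"dy":0,"dz":0,"ax":0,"ay":0,"az":0},
    {"dx":0,"dy":0,"dz":0,"ax":0,"ay":0,"az":0},
  ],
)

```text
time: 13.25
tcp_pos: [0.4841, 0.095, 0.1699]
tool_rot: [[0.018, 1.0, -0.018], [0.707, -0.025, -0.706], [-0.707, -0.0, -0.707]]
contact_force: [-0.8, 4.0, 2.2]
gripper_width: 0.0537
gripper_force: 29.9
```

Fresh hold taken at 53.7 mm on the head. I'll lift straight up, bring the probe upright and stop beside the holder for a close look.

Emit:
arm_command(
  claw=40,
  deltas=[
    {"dx":-7,"dy":0,"dz":-7,"ax":0,"ay":0,"az":0},
    {"dx":-28,"dy":0,"dz":-28,"ax":0,"ay":0,"az":0},
    {"dx":-56,"dy":0,"dz":-56,"ax":0,"ay":0,"az":0},
    {"dx":-85,"dy":0,"dz":-85,"ax":0,"ay":0,"az":0},
    {"dx":-113,"dy":0,"dz":-113,"ax":0,"ay":0,"az":0},
    {"dx":-100,"dy":-8,"dz":-135,"ax":0,"ay":7,"az":0},
    {"dx":-87,"dy":-18,"dz":-155,"ax":0,"ay":14,"az":0},
    {"dx":-72,"dy":-28,"dz":-180,"ax":0,"ay":22,"az":0},
    {"dx":-56,"dy":-38,"dz":-205,"ax":0,"ay":30,"az":0},
    {"dx":-40,"dy":-48,"dz":-226,"ax":0,"ay":38,"az":0},
    {"dx":-26,"dy":-58,"dz":-243,"ax":0,"ay":45,"az":0},
    {"dx":-26,"dy":-58,"dz":-243,"ax":0,"ay":45,"az":0},
    {"dx":-26,"dy":-58,"dz":-243,"ax":0,"ay":45,"az":0},
  ],
)

```text
time: 14.88
tcp_pos: [0.4301, 0.2486, 0.3597]
tool_rot: [[0.026, 1.0, -0.001], [1.0, -0.026, -0.003], [-0.003, -0.001, -1.0]]
contact_force: [0.0, -0.2, -1.9]
gripper_width: 0.0544
gripper_force: 29.9
```

```bash
python3 - <<'E'
from h import *
s=snap('wrist');st=arm.read_state();print(st['time'],np.round(st['q'],2))
b=snap('scene')
y=[np.cos(np.radians(7)),np.sin(np.radians(7)),0]
hx=np.array(y);hy=np.array([-hx[1],hx[0],0]);S=np.array([.548,.3495,.15])
p=proj(s,[S,S-.03*hx+.019*hy+.008*Z,S-.03*hx-.019*hy+.008*Z,S+.022*hx+.037*hy+.028*Z,S+.022*hx-.037*hy+.028*Z]);print(p.round(1))
c=s['pixels'][20:220,200:467];o=cv2.resize(c,(800,600),interpolation=cv2.INTER_CUBIC)
b=cv2.resize(b['pixels'][110:230,300:420],(240,240),interpolation=2)
o[:240,:240]=b   # inset: scene view
cv2.imwrite('pics/p6.png',o[:,:,::-1])
E
```

```text
14.925 [ 0.37 -0.13  1.76 -0.    1.51  0.39]
[[372.3  78.7]
 [342.7  61.2]
 [345.6 103. ]
 [407.9  27.6]
 [409.5 115.3]]
```

View pics/p6.png

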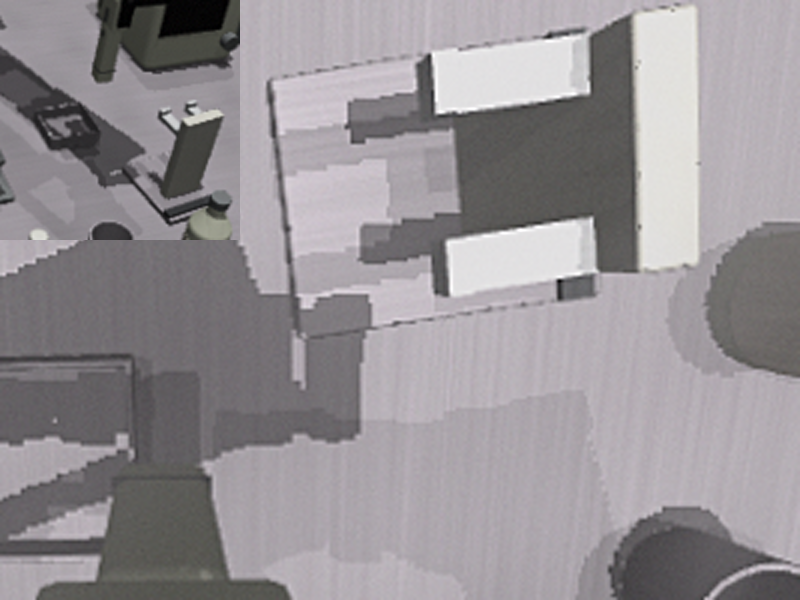

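The holder is clear: the lip fronts run from (431,52)–(437,115) and (445,240)–(450,296) in the crop, and the column's front top edge runs from (633,12) to (638,272).

```bash
cat >> h.py <<'E'
def hold(yaw,S):
    hx=np.array([np.cos(yaw),np.sin(yaw),0]);hy=np.array([-hx[1],hx[0],0]);return hx,hy,np.c_[-hx,np.cross(-Z,-hx),-Z]
E
python3 - <<'E'
from h import *
s=dict(np.load('pics/wrist.npz'));g=lambda u,v:[200+(u+.5)/2.996-.5,20+(v+.5)/3-.5]
L=onz(s,[g(431,52),g(437,115),g(445,240),g(450,296)],.158);print(L.round(4),np.linalg.norm(L[1]-L[2]),np.linalg.norm(L[0]-L[3]))
E=onz(s,[g(590,96),g(592,219)],.150);print('inner far',E.round(4),np.linalg.norm(E[0]-E[1]))
C=onz(s,[g(633,12),g(638,272)],.178);print('col',C.round(4),np.linalg.norm(C[0]-C[1]))
for a,b in ((L[3],L[0]),(C[1],C[0])): d=b-a;print(np.degrees(np.arctan2(-d[0],d[1])))
d=E.mean(0)-L[1:3].mean(0);print('prong yaw',np.degrees(np.arctan2(d[1],d[0])))
y=np.radians(8);hx,hy,R=hold(y,0)
print('seat by lips',L.mean(0)+.03*hx,'by col',C.mean(0)-.022*hx)
E
```

```text
[[0.5157 0.3855 0.158 ]
 [0.5184 0.3675 0.158 ]
 [0.5229 0.3301 0.158 ]
 [0.5256 0.3125 0.158 ]] 0.03768099514242602 0.07368536711642351
inner far [[0.5698 0.3739 0.15  ]
 [0.574  0.3362 0.15  ]] 0.03793315536666231
col [[0.5677 0.392  0.178 ]
 [0.5768 0.3199 0.178 ]] 0.0726893199579553
7.677047534817167
7.143551084817057
prong yaw 6.970416349767724
seat by lips [0.55037183 0.35307881 0.158     ] by col [0.55047742 0.35285328 0.178     ]
```

The gaps and widths come out right (38, 74 and 73 mm). Seat is at (0.5504, 0.3528), yaw 7.3°. Next I'll go to staging in front of the holder and check the probe's lean from its tail edge.

```bash
cat >> h.py <<'E'
S=np.array([.5504,.3528,.15]);hx,hy,Rh=hold(np.radians(7.3),S);TN=.0847
E
python3 - <<'E'
from h import *
for x,z in ((-.11,.115),(-.11,.015)): print((S+hx*x+Z*(TN+z)).round(4),delta(S+hx*x+Z*(TN+z),Rh))
s=dict(np.load('pics/wrist.npz'));g=s['pixels'].astype(int).sum(2)
print(g[165:216:1,256].tolist())
E
```

```text
[0.4413 0.3388 0.3497] (array([90.1,  8.9,  9.6]), array([ -0.2,   0. , -98.8]))
[0.4413 0.3388 0.2497] (array([ 90.3,   9. , 109.6]), array([ -0.2,   0. , -98.8]))
[289, 292, 278, 292, 285, 282, 274, 288, 282, 287, 280, 280, 278, 249, 244, 267, 278, 276, 261, 272, 268, 268, 269, 272, 275, 271, 264, 264, 272, 257, 260, 264, 269, 255, 266, 257, 258, 256, 262, 260, 261, 276, 251, 263, 270, 277, 287, 303, 276, 243, 248]
```

Emit:
arm_command(
  claw=40,
  deltas=[
    {"dx":9,"dy":1,"dz":1,"ax":0,"ay":0,"az":-10},
    {"dx":18,"dy":2,"dz":2,"ax":0,"ay":0,"az":-20},
    {"dx":27,"dy":3,"dz":3,"ax":0,"ay":0,"az":-30},
    {"dx":36,"dy":4,"dz":4,"ax":0,"ay":0,"az":-40},
    {"dx":45,"dy":5,"dz":5,"ax":0,"ay":0,"az":-50},
    {"dx":54,"dy":6,"dz":6,"ax":0,"ay":0,"az":-60},
    {"dx":63,"dy":7,"dz":7,"ax":0,"ay":0,"az":-70},
    {"dx":72,"dy":8,"dz":8,"ax":0,"ay":0,"az":-80},
    {"dx":81,"dy":9,"dz":9,"ax":0,"ay":0,"az":-90},
    {"dx":90,"dy":9,"dz":10,"ax":0,"ay":0,"az":-98.8},
    {"dx":90,"dy":9,"dz":40,"ax":0,"ay":0,"az":-98.8},
    {"dx":90,"dy":9,"dz":75,"ax":0,"ay":0,"az":-98.8},
    {"dx":90,"dy":9,"dz":100,"ax":0,"ay":0,"az":-98.8},
    {"dx":90,"dy":9,"dz":108,"ax":0,"ay":0,"az":-98.8},
    {"dx":90,"dy":9,"dz":108,"ax":0,"ay":0,"az":-98.8},
  ],
)

```text
time: 16.85
tcp_pos: [0.4413, 0.3392, 0.2518]
tool_rot: [[-0.992, -0.128, -0.001], [-0.128, 0.992, -0.001], [0.002, -0.001, -1.0]]
contact_force: [-0.4, 0.3, -3.0]
gripper_width: 0.0541
gripper_force: 29.9
```

```bash
python3 - <<'E'
from h import *
st=arm.read_state();print(st['time'],np.round(st['q'],2))
for x,z in ((-.05,.015),(-.001,.015),(-.001,0)): print(delta(S+hx*x+Z*(TN+z),Rh))
# probe shoulders/tail in the fixed cameras: warm-white column at the handle, near the expected tail/neck pixels
s=snap('scene');T=np.array(st['tcp_pos']);R=np.array(st['tool_rot'])
for x in (0,): 
    P=[T+R@[0,0,.0847],T+R@[0,0,.1947],T+R@[.015,0,.1947],T+R@[-.015,0,.1947],T+R@[0,.015,.1947],T+R@[0,-.015,.1947],T+R@[0,.015,.1],T+R@[0,-.015,.1]]
    p=proj(s,P);print(p.round(1).tolist())
im=s['pixels'].astype(int);W=im[:,:,0]-im[:,:,2]
x,y=p[0];x2,y2=p[1]
for f in (.25,.5,.75,.95,1.05):
    yy=int(y+(y2-y)*f);xx=int(x+(x2-x)*f);print(yy,xx,W[yy,xx-14:xx+15].tolist())
E
```

```text
16.85 [ 0.51  0.09  1.75  0.    1.3  -1.19]
(array([-59.9,  -0.4,   2. ]), array([-0. , -0.1,  0. ]))
(array([-108.9,   -0.4,    1.9]), array([-0. , -0.1,  0. ]))
(array([-108.9,   -0.4,   16.9]), array([-0. , -0.1,  0. ]))
[[375.3, 146.9], [369.1, 171.3], [366.8, 168.9], [371.5, 173.7], [372.5, 170.3], [365.8, 172.2], [377.9, 149.6], [371.0, 151.4]]
153 373 [-2, -2, -1, -2, -1, -1, 1, 2, 0, 0, 4, 5, 5, 4, 5, 6, 6, 1, -4, 2, 7, -1, 0, 0, 1, -1, 0, -1, 0]
159 372 [-2, -1, -1, -1, -1, 0, -1, 0, 0, 1, 3, 5, 6, 5, 7, 6, 7, 8, 8, 7, 0, 0, 0, 2, 0, -1, 1, 0, 1]
165 370 [0, -2, 0, 0, -1, -1, -1, 0, 0, 0, 2, 5, 4, 4, 5, 6, 7, 6, 6, 6, 2, -1, -3, -1, -1, 0, -2, -3, -3]
170 369 [0, -1, -1, -1, 0, 0, 0, -1, 2, 0, 2, 4, 6, 5, 5, 6, 6, 5, 7, 7, 2, -2, -1, 1, -2, 0, -2, 0, -2]
172 368 [-1, -2, -2, -1, -1, -1, 0, -1, 0, 0, 0, -2, -1, 3, 4, 6, 6, 7, 5, 6, 5, 1, 0, -1, -2, -3, -1, -1, 1]
```

The probe is where expected in the scene view. I'll slide in above the lips in two steps, watching the force.

Emit:
arm_command(
  claw=40,
  deltas=[
    {"dx":-20,"dy":-0.4,"dz":0,"ax":0,"ay":0,"az":0},
    {"dx":-40,"dy":-0.4,"dz":0,"ax":0,"ay":0,"az":0},
    {"dx":-55,"dy":-0.4,"dz":0,"ax":0,"ay":0,"az":0},
    {"dx":-65,"dy":-0.4,"dz":0,"ax":0,"ay":0,"az":0},
    {"dx":-72,"dy":-0.4,"dz":0,"ax":0,"ay":0,"az":0},
    {"dx":-72,"dy":-0.4,"dz":0,"ax":0,"ay":0,"az":0},
  ],
)

```text
time: 17.65
tcp_pos: [0.5129, 0.3481, 0.252]
tool_rot: [[-0.992, -0.127, -0.001], [-0.127, 0.992, 0.0], [0.001, 0.0, -1.0]]
contact_force: [-1.0, -0.2, -3.0]
gripper_width: 0.0539
gripper_force: 29.9
```

Emit:
arm_command(
  claw=40,
  deltas=[
    {"dx":-8,"dy":0,"dz":0,"ax":0,"ay":0,"az":0},
    {"dx":-16,"dy":0,"dz":0,"ax":0,"ay":0,"az":0},
    {"dx":-24,"dy":0,"dz":0,"ax":0,"ay":0,"az":0},
    {"dx":-32,"dy":0,"dz":0,"ax":0,"ay":0,"az":0},
    {"dx":-37,"dy":0,"dz":0,"ax":0,"ay":0,"az":0},
    {"dx":-37,"dy":0,"dz":0,"ax":0,"ay":0,"az":0},
  ],
)

```text
time: 18.4
tcp_pos: [0.5498, 0.3528, 0.2518]
tool_rot: [[-0.992, -0.127, -0.001], [-0.127, 0.992, 0.0], [0.001, 0.0, -1.0]]
contact_force: [-0.3, -0.2, -1.5]
gripper_width: 0.054
gripper_force: 29.9
```

```bash
python3 - <<'E'
from h import *
for z in (.004,0): print(delta(S-hx*.001+Z*(TN+z),Rh))
E
```

```text
(array([ 0.4, -0.1, 13.1]), array([ 0., -0.,  0.]))
(array([ 0.4, -0.1, 17.1]), array([ 0., -0.,  0.]))
```

No contact on the way in. I'll lower it.

Emit:
arm_command(
  claw=40,
  deltas=[
    {"dx":0,"dy":0,"dz":4,"ax":0,"ay":0,"az":0},
    {"dx":0,"dy":0,"dz":8,"ax":0,"ay":0,"az":0},
    {"dx":0,"dy":0,"dz":12,"ax":0,"ay":0,"az":0},
    {"dx":0,"dy":0,"dz":14,"ax":0,"ay":0,"az":0},
    {"dx":0,"dy":0,"dz":14,"ax":0,"ay":0,"az":0},
  ],
)

```text
time: 19.02
tcp_pos: [0.5493, 0.3528, 0.2377]
tool_rot: [[-0.992, -0.128, -0.001], [-0.128, 0.992, -0.0], [0.001, 0.0, -1.0]]
contact_force: [0.6, -0.1, -2.5]
gripper_width: 0.0543
gripper_force: 29.9
```

Emit:
arm_command(
  claw=40,
  deltas=[
    {"dx":0,"dy":0,"dz":0.7,"ax":0,"ay":0,"az":0},
    {"dx":0,"dy":0,"dz":1.4,"ax":0,"ay":0,"az":0},
    {"dx":0,"dy":0,"dz":2,"ax":0,"ay":0,"az":0},
    {"dx":0,"dy":0,"dz":2,"ax":0,"ay":0,"az":0},
  ],
)

```text
time: 19.52
tcp_pos: [0.5494, 0.3528, 0.236]
tool_rot: [[-0.992, -0.128, -0.001], [-0.128, 0.992, 0.0], [0.001, 0.0, -1.0]]
contact_force: [-0.4, -0.6, -2.6]
gripper_width: 0.054
gripper_force: 29.9
```

Emit:
arm_command(
  claw=40,
  deltas=[
    {"dx":0,"dy":0,"dz":0.5,"ax":0,"ay":0,"az":0},
    {"dx":0,"dy":0,"dz":1,"ax":0,"ay":0,"az":0},
    {"dx":0,"dy":0,"dz":1.5,"ax":0,"ay":0,"az":0},
    {"dx":0,"dy":0,"dz":1.5,"ax":0,"ay":0,"az":0},
  ],
)

```text
time: 20.02
tcp_pos: [0.5495, 0.3528, 0.2346]
tool_rot: [[-0.992, -0.128, -0.001], [-0.128, 0.992, 0.0], [0.0, 0.0, -1.0]]
contact_force: [-0.4, -0.7, -2.5]
gripper_width: 0.0537
gripper_force: 29.9
```

Emit:
arm_command(
  claw=40,
  deltas=[
    {"dx":0,"dy":0,"dz":0.5,"ax":0,"ay":0,"az":0},
    {"dx":0,"dy":0,"dz":1,"ax":0,"ay":0,"az":0},
    {"dx":0,"dy":0,"dz":1,"ax":0,"ay":0,"az":0},
  ],
)

```text
time: 20.4
tcp_pos: [0.5495, 0.3528, 0.2345]
tool_rot: [[-0.992, -0.128, -0.0], [-0.128, 0.992, 0.0], [0.0, 0.0, -1.0]]
contact_force: [-2.6, -3.2, 5.2]
gripper_width: 0.0536
gripper_force: 29.9
```

Contact came exactly at seat height. I'll ease off, open gently and back straight up.

Emit:
arm_command(
  claw=40,
  deltas=[
    {"dx":0,"dy":0,"dz":-0.5,"ax":0,"ay":0,"az":0},
    {"dx":0,"dy":0,"dz":-0.5,"ax":0,"ay":0,"az":0},
  ],
)

```text
time: 20.65
tcp_pos: [0.5495, 0.3529, 0.2345]
tool_rot: [[-0.992, -0.128, -0.0], [-0.128, 0.992, 0.0], [0.0, 0.0, -1.0]]
contact_force: [-1.9, -2.0, 5.7]
gripper_width: 0.0537
gripper_force: 29.9
```

Emit:
arm_command(
  claw=74,
  deltas=[
    {"dx":0,"dy":0,"dz":0,"ax":0,"ay":0,"az":0},
    {"dx":0,"dy":0,"dz":0,"ax":0,"ay":0,"az":0},
    {"dx":0,"dy":0,"dz":0,"ax":0,"ay":0,"az":0},
    {"dx":0,"dy":0,"dz":0,"ax":0,"ay":0,"az":0},
    {"dx":0,"dy":0,"dz":-5,"ax":0,"ay":0,"az":0},
    {"dx":0,"dy":0,"dz":-25,"ax":0,"ay":0,"az":0},
    {"dx":0,"dy":0,"dz":-60,"ax":0,"ay":0,"az":0},
    {"dx":0,"dy":0,"dz":-110,"ax":0,"ay":0,"az":0},
    {"dx":0,"dy":0,"dz":-140,"ax":0,"ay":0,"az":0},
    {"dx":0,"dy":0,"dz":-140,"ax":0,"ay":0,"az":0},
  ],
)

```text
time: 21.9
tcp_pos: [0.5507, 0.3534, 0.3799]
tool_rot: [[-0.992, -0.128, 0.007], [-0.128, 0.992, 0.004], [-0.008, 0.003, -1.0]]
contact_force: [0.4, -0.0, -0.4]
gripper_width: 0.0741
gripper_force: 0.0
```

```bash
python3 - <<'E'
from h import *
s=snap('scene');im=s['pixels'].astype(int);W=im[:,:,0]-im[:,:,2]
# expected upright head: top face z=.21 and tail z=.04; corners
f=lambda x,y,z:S*[1,1,0]+hx*x+hy*y+Z*z
p=proj(s,[f(x,y,.21) for x,y in((-.015,-.027),(-.015,.027),(.015,.027),(.015,-.027))]+[f(.015,0,.18),f(-.015,0,.04)]);print(p.round(1).tolist())
m=np.zeros(W.shape,np.uint8);m[115:185,350:420]=(W[115:185,350:420]>=4)&(im[115:185,350:420].sum(2)>450)
for q in cv2.findContours(m,0,1)[0]:
    if cv2.contourArea(q)>20: print(cv2.boundingRect(q),cv2.contourArea(q))
w=snap('wrist');p=proj(w,[f(x,y,.21) for x,y in((-.015,-.027),(-.015,.027),(.015,.027),(.015,-.027))]);print(p.round(1).tolist())
W=w['pixels'].astype(int);b=np.intp(p[:,1].mean());print(W[b,180:340:4].sum(1).tolist()); c=np.intp(p[:,0].mean());print(c,b,W[b-40:b+40:2,c].sum(1).tolist())
E
```

```text
[[388.1, 153.9], [401.3, 150.4], [407.0, 155.5], [393.8, 159.1], [398.2, 164.6], [383.3, 190.7]]
[[223.7, 177.3], [283.4, 177.3], [282.5, 208.6], [224.6, 208.5]]
[459, 466, 461, 466, 440, 441, 438, 428, 417, 401, 453, 269, 373, 292, 282, 290, 278, 276, 285, 272, 274, 278, 266, 268, 264, 367, 357, 531, 481, 470, 473, 471, 473, 478, 485, 481, 471, 470, 471, 467]
253 192 [252, 271, 256, 249, 258, 256, 271, 272, 260, 253, 263, 262, 258, 296, 342, 333, 208, 238, 207, 273, 285, 266, 273, 265, 272, 273, 317, 351, 339, 366, 331, 332, 336, 382, 371, 408, 423, 426, 439, 436]
```

The head's top face sits within about 2–3 mm of its expected place in the wrist image (columns 224–281, front edge near row 180). It is clear of the lips, and contact was at seat height. Handing in.

```bash
python3 -c "
from h import *
print(arm.close_job())"
```

```text
the job is handed in; nothing more can be done
None
```

I parked the probe on the rest, let go, took a fresh hold and hung it head up in the fork holder. The job is handed in at about 22 s; the final seating was confirmed by contact height and image numbers only, as my ten picture views were used up.

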